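# Peel the top formed tray off a sticking nested stack and present it

## Robot

A 7-joint arm with a two-finger parallel gripper is mounted at the origin on a cart in front of the work surface, level with it; the furniture and walls round the work are solid. World frame = base frame: x ahead of the robot, y to its left, z up, the work surface at z = 0. Lengths are in m, angles in rad, forces in N, time in s.
With the tool pointing down it reaches from about 0.425 to 0.875 m from the base axis. Payload 4.7 kg.
Tool frame: the origin (TCP) lies on the centre line of the jaws, within the pads' length; the fingertips stand ctrl.tcp_to_tips ahead of it and the grasp point (between the pads) lies 2 mm behind it (ctrl.tcp_to_tips is the distance from the TCP to the fingertips, in m); z points along the fingers, y is the line along which they close (so a half turn about z gives the same grasp; the last joint's range is limited). The gripper opens to 87 mm and grips with 3 to 60 N. Pads are 19 mm wide; open, the fingers measure 117 mm over their backs; the gripper's body (75 mm by 190 mm) begins 51 mm behind the grasp point.
Start: joints at [1.217, 0.321, -0.07, 1.45, 0.023, 1.371, -0.057], TCP at [0.234, -0.607, 0.24] pointing down, gripper open.
Joint ranges: [-2.86, 2.86], [-0.3, 2.09], [-1.38, 1.24], [0.06, 2.45], [-1.56, 4.7], [0.09, 2.05], [-2.69, 2.69]. Speed limits (rad/s): [2.57, 2.57, 3.14, 3.14, 3.14, 3.14, 3.14].

## Interface

Orientations are given as a rotation vector (axis times angle).
In Python, from bench import ctrl, optics, close_job gives the robot as it stands.
- The arm moves only by the shell command python3 -m inch 'ROWS' [OPENING] [FORCE]. ROWS is JSON, a list of rows, each a list of 2 entries, a list of its own where there are three numbers: the shift along the tool's x, y, z in mm, then the turn, a rotation vector about the tool's x, y, z in degrees. In form: [[[x, y, z], [ax, ay, az]], ...]. A call has exactly 10 rows; each row shifts and turns the commanded pose from where the row before left it, along the tool's axes as they then stand; what a row does not reach is not made up. A row lasts 1/10 s, in which the tool goes at most 50 mm and 8.59 degrees, less where a joint would pass 70% of its speed; a pose out of reach is approached as far as the arm can. A call is refused whole if a number of a shift passes 50 or a number of a turn 8.59, either way. A call with a gripper value outside its range is refused whole. OPENING is the closure, from 0 (fully open) to 1 (shut), set as the call begins (- or left out, the last holds). The fingers move at their own pace and stop on an object; FORCE is the grip in N (left out, the last holds). Time passes only in rows, so rows that do not move let the fingers close, or fill a call up. It gives the time, the measured TCP pose, the force and the opening at its end, in the units of the state.
- ctrl.get_state(): the state, without advancing time (a new reading comes with each control period).
- optics.get_image(name): name is "scene" or "top"; returns a dict with "image" (480x640x3 uint8, red, green, blue), "fx", "fy", "cx", "cy" (pixels), "dist" ([k1, k2, p1, p2, k3] as OpenCV has them; the pictures are not rectified), "R" (3x3) and "t" (3): a world point X has camera coordinates R X + t. Camera axes: x right, y down, z forward; pixel columns grow to the right and rows downward; lengths in m; the calibration is good to about 2 mm. A picture is of the moment at which its call begins. There is no depth.
- close_job(): hands the job in, once; it reports no verdict.
The state is a dict: "time": time; "joint_positions": joint angles; "qd": joint speeds; "joint_torque": joint torques, N m; "position": TCP position; "tool_rot": TCP orientation; "ft_force": force on the tool from outside, world axes, zero at the start; "torque": the same for the moment, N m; "grip_width": opening from 0.0 (shut) to 1.0 (fully open).
Only numpy, scipy, OpenCV 4.12 (cv2) and the standard library are available. Lean on these libraries where they do the work, as an engineer would, in place of code of your own. Each camera call takes 0.05 s, during which the arm holds its last target. There are 200 camera calls.

## Task

A steel tube union lies on the top one of a stack of nested formed trays. First move the union into the empty white card tray beside the mat and let it rest there; then peel the sticking top tray off the stack by its orange corner tab, raising that corner first so that the tray tilts while its opposite corner still rests on the stack, without dragging or tipping the grey trays below. Finish still holding the peeled tray in the gripper, roughly level and still, well up in the air (its sheet at least 12 cm above the bench) with its middle over the middle of the yellow-edged hand-over mat, and leave the gas tester and the tape roll alone.

Things in the scene. Friction and masses are not known exactly. Their poses are not given: they have to be found in the camera images.
- union: steel tube union, a slim turned fitting of 97 x 18 x 20 mm, about 60 g, lying flat; origin at the middle of its underside (when lying), own y axis along its length, own z up; the flats of its middle nut, 18 mm apart along own x, lie from -4 to +10 mm in y. At the start it lies on the top tray.
- top_tray: white top tray: rigid flat sheet 160 (x) x 120 (y) x 2.5 mm, 90 g, with a 9 mm deep skirt (128 x 88 mm) below, held by friction of four spring ears: a straight pull takes 6 to 11 N, peeling at the tab about half; free once raised 9 mm. Origin: centre of the sheet's underside, z up, 40 mm above the bench when seated. The tab is at its -x, -y corner, towards the robot. It can tilt about the opposite corner.
- tab (a point): middle of the orange tab, an upright plate 26 mm long, 10 mm thick, its top 33 mm above the tray's underside; at (-63, -45, 20) mm in the top tray's frame. Its length runs along (0.8, 0.6) of the tray's x, y, roughly the diagonal, so fingers from above close on its thickness along the tray's direction (-0.6, 0.8)
- far_corner (a point): the corner of the top tray opposite to the tab, at (78, 58, 0) mm in the top tray's frame, on the sheet's underside
- tray_stack: the grey lower trays, nested to one loose block of 160 x 120 x 40 mm, 1.5 kg, standing on the bench; origin at the centre of the underside, z up; its axes agree with the seated top tray's. Behind it stands the fixed red welding supply, 0.4 m high, its front at about x = 0.57 m from y = 0 to -0.5 m: swing past that with the arm drawn in
- parts_tray: white open card tray, 115 (x) x 130 (y) x 48 mm high outside, walls and floor 2 to 3 mm, 0.3 kg, standing loose on the bench beside the mat, empty (two like it stand fixed behind with tools in them); origin at the centre of its underside
- mat: thin square hand-over mat, black with a yellow edge, 110 x 110 x 3 mm, fixed on the bench; origin at the centre of its underside
- tester: black hand-held gas tester with a display, 64 x 168 x 22 mm, a bystander; origin at the centre of its underside
- tape: orange tape roll, 66 mm across, 20 mm high, a bystander; origin at the centre of its underside

How it is judged:
By the outcome, as a careful person would: the job done as asked, in the order asked, and still so for the second after the job is handed in, while the arm keeps its last pose, push and grip.
It also fails if it takes over 61 s, if anything falls off the work surface, if the arm or the gripper's body presses on something with over 40 N, if the wrist force passes 120 N, or if a joint passes its speed limit or range.

## Working session

There is one attempt and no reset: what is moved stays moved. The work goes in short steps, Python scripts to look and compute and a shell command to move; the robot and the scene stay as the last step left them, time stands still between calls to the robot, and variables do not carry over. Pictures are saved under pics/ and viewed, on a budget of 10 in all, crops included, one or two more only if the job needs it, and the job is handed in when it is done.

```bash
ls; mkdir -p pics; python3 - <<'E'
from bench import ctrl, optics
import cv2
for n in("scene","top"):
    d=optics.get_image(n); cv2.imwrite(f"pics/{n}0.png",d["image"][:,:,::-1])
    print({k:v for k,v in d.items() if k!="image"})
print(ctrl.get_state(), ctrl.tcp_to_tips)
E
```

```text
pics
{'fx': 446.7460828050703, 'fy': 446.7460828050703, 'cx': 316.0634931007593, 'cy': 233.2555207128923, 'dist': array([-0.06547009,  0.        ,  0.        ,  0.        ,  0.        ]), 'R': array([[-0.81914731, -0.57355846,  0.00532672],
       [-0.23950661,  0.33359176, -0.91178568],
       [ 0.52118544, -0.74816257, -0.41063183]]), 't': array([0.41486311, 0.19582415, 0.91557537])}
{'fx': 513.2446612696036, 'fy': 513.2446612696036, 'cx': 317.0387835207419, 'cy': 238.65210829876625, 'dist': array([-0.07023816,  0.        ,  0.        ,  0.        ,  0.        ]), 'R': array([[ 0.01497666, -0.99962929, -0.02273733],
       [-0.98362115, -0.0106441 , -0.17993373],
       [ 0.179625  ,  0.02505972, -0.98341592]]), 't': array([-0.01789477,  0.50703947,  1.33475868])}
{'time': 0.1, 'joint_positions': array([ 1.2170681 ,  0.32170781, -0.07008507,  1.45155709,  0.02259526,
        1.37079328, -0.05690046]), 'qd': array([ 0.00078289, -0.00017557, -0.00062514, -0.00173965, -0.00038701,
       -0.00021938,  0.00022141]), 'joint_torque': array([-2.41942680e-04, -4.92570198e+01, -4.05686824e-01, -3.13398814e+01,
       -6.41055428e-02,  3.94282141e-02,  3.62349715e-05]), 'position': array([ 0.23352361, -0.60610293,  0.23859548]), 'tool_rot': array([-3.08699886e+00, -5.74274543e-01,  6.18764615e-04]), 'ft_force': array([-0.45100156, -0.25220089,  0.54646597]), 'torque': array([ 0.04642398,  0.03852412, -0.02237702]), 'grip_width': 0.9969760524190717} 0.017
```

View pics/scene0.png

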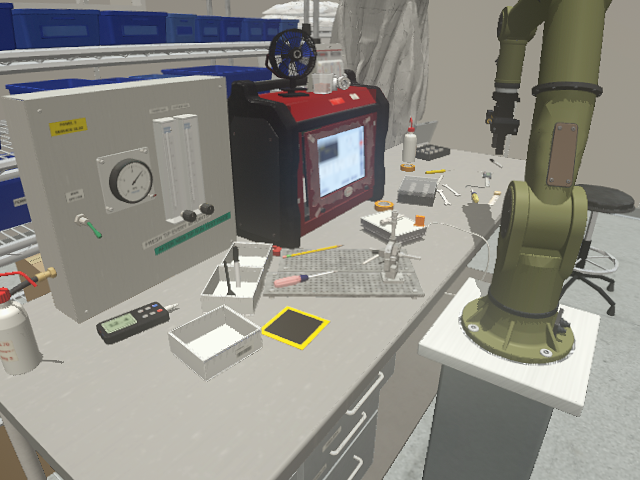

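View pics/top0.png

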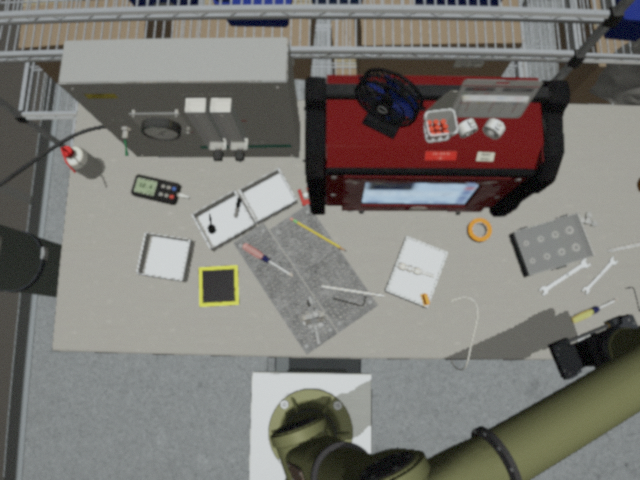

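Scene: stack is at about (392,226) in scene and (417,270) in top, with the orange tab at (420,221) and (426,298). The card tray is at (215,340)/(166,257) and the mat at (296,327)/(219,286). Next I'll enlarge these with a composite.

```bash
cat > h.py <<'E'
import numpy as np, cv2
from bench import ctrl, optics
from scipy.spatial.transform import Rotation as Ro
_c={}
def cam(n):
    if n not in _c: _c[n]=optics.get_image(n)
    return _c[n]
def K(d): return np.array([[d["fx"],0,d["cx"]],[0,d["fy"],d["cy"]],[0,0,1]])
def ray(n,p):
    d=cam(n); u=cv2.undistortPoints(np.array([[p]],float),K(d),d["dist"])[0,0]
    return -d["R"].T@d["t"], d["R"].T@np.r_[u,1]
def onz(n,p,z):
    o,v=ray(n,p); return o+v*(z-o[2])/v[2]
def tri(a,b):
    (o1,v1),(o2,v2)=ray("scene",a),ray("top",b)
    s=np.linalg.lstsq(np.c_[v1,-v2],o2-o1,rcond=None)[0]
    A,B=o1+s[0]*v1,o2+s[1]*v2
    return (A+B)/2, np.linalg.norm(A-B)
def proj(n,X):
    d=cam(n); return cv2.projectPoints(np.atleast_2d(np.array(X,float)),cv2.Rodrigues(d["R"])[0],d["t"],K(d),d["dist"])[0][:,0]
def crop(n,x,y,w,h,s):
    im=cam(n)["image"][y:y+h,x:x+w,::-1]
    im=cv2.resize(im,None,fx=s,fy=s,interpolation=cv2.INTER_CUBIC)
    for i in range(0,w,10): cv2.putText(im,str(x+i),(i*s,8),0,.3,(0,0,255)); cv2.line(im,(i*s,10),(i*s,16),(0,0,255))
    for i in range(0,h,10): cv2.putText(im,str(y+i),(0,i*s+4),0,.3,(255,0,0)); cv2.line(im,(20,i*s),(26,i*s),(255,0,0))
    return im
E
python3 - <<'E'
from h import *
a=np.hstack([crop("top",380,230,72,80,5),crop("scene",355,203,80,80,5)])
b=np.hstack([crop("top",130,225,115,90,3),crop("scene",160,290,115,90,3)])
c=np.zeros((a.shape[0]+b.shape[0],max(a.shape[1],b.shape[1]),3),np.uint8)
c[:400,:a.shape[1]]=a;c[400:,:b.shape[1]]=b
c=c[:600] if c.shape[0]<=600 else cv2.resize(c,None,fx=600/c.shape[0],fy=600/c.shape[0])
cv2.imwrite("pics/c1.png",a); cv2.imwrite("pics/c2.png",b); print(a.shape,b.shape)
E
```

```text
(400, 760, 3) (270, 690, 3)
```

View pics/c1.png

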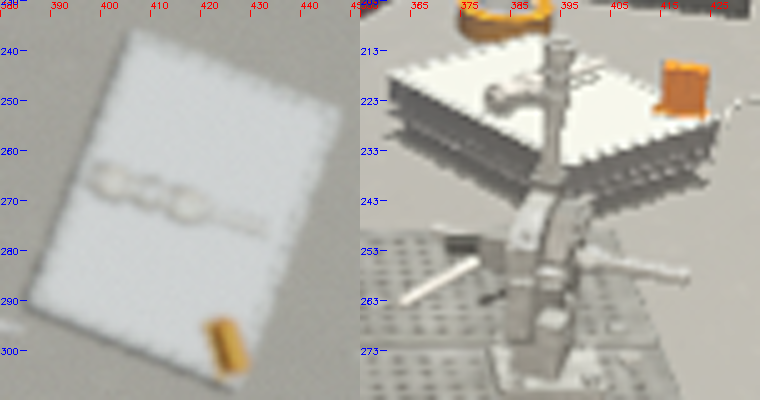

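View pics/c2.png

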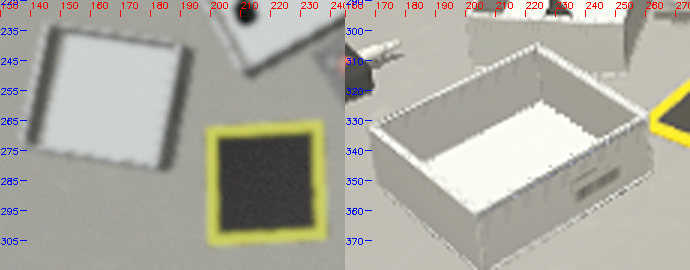

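Crop 1: the tray corners in top are (406,236), (448,252), (426,308) and (386,292). The union runs from (398,266) to (433,275) with blobs at (402,266) and (416,270), and the tab is at (425,299). A clamp hides part of it in scene. Crop 2: the empty card tray and mat are clear.

```bash
python3 - <<'E'
from h import *
np.set_printoptions(precision=4,suppress=True)
c=np.array([onz("top",p,.0425) for p in [(406,236),(448,252),(426.2,308),(386.2,291.6)]])
print("tray c",c.mean(0),"len",np.linalg.norm(np.roll(c,-1,0)-c,axis=1)); 
x=(c[0]+c[1]-c[2]-c[3]);print("yaw",np.arctan2(x[1],x[0]), "yaw y", np.arctan2(*( (c[0]+c[3]-c[1]-c[2])[:2]*[-1,1])))
def T(l,a,b): print(l,*tri(a,b))
T("far",(360.3,218.5),(406,236)); T("tabcorner",(426.5,227.5),(426.2,308))
for n in("scene","top"):
    im=cam(n)["image"].astype(int); m=(im[...,0]>150)&(im[...,0]-im[...,2]>70)
    s=(slice(205,235),slice(410,435)) if n=="scene" else (slice(288,310),slice(415,435))
    ys,xs=np.nonzero(m[s]); print(n,xs.min()+s[1].start,xs.max()+s[1].start,ys.min()+s[0].start,ys.max()+s[0].start,xs.mean()+s[1].start,ys.mean()+s[0].start,len(xs))
T("unionend",(381.5,222.5),(401.5,266))
e=[onz("top",p,.052) for p in [(397.5,266),(433,275),(416,270.3),(402,266)]];print(e)
r=[tri(a,b) for a,b in zip([(169,331.5),(224,305),(261.7,329),(204.5,361)],[(140,273),(147,234),(194,240),(185,281)])]
for i in r: print(i)
print("card",np.mean([i[0] for i in r],0))
c=np.array([onz("top",p,.003) for p in [(199,267),(237.5,265),(239,303),(200,306)]]);print("mat",c.mean(0),c)
# union model overlay: project tray frame
E
```

```text
tray c [ 0.4215 -0.2778  0.0425] len [0.1198 0.1619 0.113  0.1598]
yaw -0.36983002394830117 yaw y -0.37102610589937296
far [ 0.5188 -0.252   0.0356] 0.0003590573792320964
tabcorner [ 0.3257 -0.3023  0.037 ] 0.00020204453256583637
scene 414 424 215 226 419.45 220.57 100
top 422 429 294 303 425.4634146341463 298.6341463414634 41
unionend [ 0.4371 -0.2361  0.0477] 0.0035057276395041937
[array([ 0.4348, -0.2257,  0.052 ]), array([ 0.4119, -0.3192,  0.052 ]), array([ 0.4239, -0.2744,  0.052 ]), array([ 0.4349, -0.2376,  0.052 ])]
(array([0.4296, 0.4781, 0.0877]), np.float64(0.07307511935150562))
(array([0.4722, 0.4066, 0.1077]), np.float64(0.07492328761700587))
(array([ 0.4733,  0.3128, -0.0022]), np.float64(0.0804470786971726))
(array([ 0.4324,  0.3969, -0.0326]), np.float64(0.09698286947114293))
card [0.4519 0.3986 0.0402]
mat [0.3822 0.2579 0.003 ] [[0.4316 0.3159 0.003 ]
 [0.4386 0.2085 0.003 ]
 [0.3342 0.2001 0.003 ]
 [0.3242 0.3073 0.003 ]]
```

```bash
cat >> h.py <<'E'
np.set_printoptions(precision=4,suppress=True)
def plan(P,yaw_y=None,n=10):
    """report shift/turn to a vertical tool at P whose closing line (tool y) lies at world angle yaw_y (mod pi)"""
    s=ctrl.get_state(); R=Ro.from_rotvec(s["tool_rot"]); M=R.as_matrix()
    if yaw_y is None: yaw_y=np.arctan2(M[1,1],M[0,1])
    o=[]
    for k in (0,np.pi):
        y=np.array([np.cos(yaw_y+k),np.sin(yaw_y+k),0]); z=np.array([0,0,-1.]); x=np.cross(y,z)
        G=np.c_[x,y,z]; o.append((np.linalg.norm((R.inv()*Ro.from_matrix(G)).as_rotvec()),G))
    for a,G in o:
        rv=(R.inv()*Ro.from_matrix(G)).as_rotvec(); 
        print("turn deg",np.rad2deg(rv),"j7 now",s["joint_positions"][6])
    G=min(o,key=lambda q:q[0])[1]
    d=np.array(P)-s["position"]
    print("now",s["position"],"shift mm, axes now",1e3*M.T@d,"axes after turn",1e3*G.T@d,"\nrows of M",M.ravel())
E
python3 - <<'E'
from h import *
r=[tri(a,b) for a,b in zip([(169,331.5),(224,305),(261.7,329),(204.5,361)],[(147,234),(194,240),(185,281),(140,273)])]
for i in r: print(*i)
print("card",np.mean([i[0] for i in r],0), "tab",*tri((419.4,220.6),(425.5,298.6)),"jig",*tri((394,211),(315,320)))
plan([.423,-.275,.063],np.arctan2(-.238,.971))
E
```

```text
[0.5179 0.4573 0.0441] 0.006264841730815104
[0.5045 0.3273 0.0386] 0.008205002165495854
[0.3901 0.3439 0.0381] 0.003221460509268319
[0.41   0.4701 0.0373] 0.0034978963891891457
card [0.4556 0.3997 0.0395] tab [ 0.3486 -0.2978  0.0548] 0.0015879675197122516 jig [ 0.2935 -0.0104  0.1878] 0.013372690254466918
turn deg [ -0.0146  -0.0048 -55.1533] j7 now -0.05689051068177108
turn deg [ -0.0057   0.0173 124.8467] j7 now -0.05689051068177108
now [ 0.2337 -0.6065  0.2394] shift mm, axes now [ 295.8746 -241.1808  176.4391] axes after turn [367.0235 104.9814 176.3898] 
rows of M [ 0.9331  0.3596 -0.0001  0.3596 -0.9331  0.0002 -0.     -0.0003 -1.    ]
```

```bash
python3 -m inch '[[[29.6,-24.1,6],[0,0,-5.5]],[[31.8,-21.2,6],[0,0,-5.5]],[[33.7,-18,6],[0,0,-5.5]],[[35.2,-14.7,6],[0,0,-5.5]],[[36.5,-11.3,6],[0,0,-5.5]],[[37.4,-7.7,6],[0,0,-5.5]],[[38,-4.1,6],[0,0,-5.5]],[[38.2,-0.5,6],[0,0,-5.5]],[[38.1,3.2,6],[0,0,-5.5]],[[37.6,6.8,6],[0,0,-5.5]]]' 0.42; python3 - <<'E'
from h import *
plan([.423,-.275,.063],np.arctan2(-.238,.971))
E
```

```text
time: 1.4
position: [0.4238, -0.2736, 0.1797]
tool_rot: [2.47, 1.94, -0.0]
ft_force: [0.4, 0.0, -0.8]
grip_width: 0.582
turn deg [0.0419 0.0394 0.0634] j7 now 0.2563511048362421
turn deg [  -0.0619    0.0658 -179.9366] j7 now 0.2563511048362421
now [ 0.4238 -0.2736  0.1797] shift mm, axes now [ -1.5056  -0.5697 116.6598] axes after turn [ -1.5864  -0.4827 116.6591] 
rows of M [ 0.237   0.9715  0.0005  0.9715 -0.237  -0.0008 -0.0007  0.0007 -1.    ]
```

```bash
python3 -m inch '[[[-1.5,-0.5,20],[0,0,0]],[[0,0,20],[0,0,0]],[[0,0,20],[0,0,0]],[[0,0,18],[0,0,0]],[[0,0,14],[0,0,0]],[[0,0,10],[0,0,0]],[[0,0,6],[0,0,0]],[[0,0,4],[0,0,0]],[[0,0,3],[0,0,0]],[[0,0,0.5],[0,0,0]]]'; python3 - <<'E'
from h import *
cv2.imwrite("pics/g1.png",np.hstack([crop("top",380,230,76,80,5),crop("scene",350,183,80,80,5)]))
E
```

```text
time: 2.4
position: [0.4225, -0.2763, 0.0642]
tool_rot: [2.474, 1.936, 0.0]
ft_force: [-0.1, 0.6, 0.5]
grip_width: 0.582
```

View pics/g1.png

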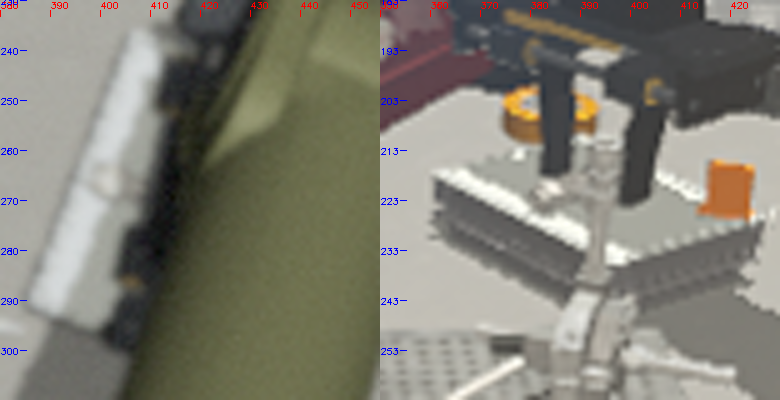

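The fingers straddle the union at (383,218) and (400,223). No contact with the sheet shows. Closing now.

```bash
python3 -m inch '[[[0,0,0],[0,0,0]],[[0,0,0],[0,0,0]],[[0,0,0],[0,0,0]],[[0,0,0],[0,0,0]],[[0,0,0],[0,0,0]],[[0,0,0],[0,0,0]],[[0,0,-1],[0,0,0]],[[0,0,-3],[0,0,0]],[[0,0,-8],[0,0,0]],[[0,0,-15],[0,0,0]]]' 1 25; python3 - <<'E'
from h import *
plan([.455,.40,.28],np.pi/2+.12)
plan([.455,.40,.28],.12)
print(ctrl.get_state()["joint_positions"])
E
```

```text
time: 3.5
position: [0.4217, -0.2758, 0.0909]
tool_rot: [-2.473, -1.935, 0.001]
ft_force: [0.6, 0.3, -1.0]
grip_width: 0.195
turn deg [  -0.026    -0.1345 -110.7949] j7 now 0.22013911851627796
turn deg [-0.1218  0.0236 69.205 ] j7 now 0.22013911851627796
now [ 0.4217 -0.2758  0.0909] shift mm, axes now [ 664.072  -130.586  -188.3237] axes after turn [ 113.9571 -666.9046 -189.109 ] 
rows of M [ 0.2406  0.9706 -0.0016  0.9706 -0.2406  0.0012  0.0008 -0.0019 -1.    ]
turn deg [ -0.0972  -0.0657 -20.795 ] j7 now 0.22013911851627796
turn deg [ -0.0922   0.1365 159.205 ] j7 now 0.22013911851627796
now [ 0.4217 -0.2758  0.0909] shift mm, axes now [ 664.072  -130.586  -188.3237] axes after turn [ 666.9046  113.9571 -189.109 ] 
rows of M [ 0.2406  0.9706 -0.0016  0.9706 -0.2406  0.0012  0.0008 -0.0019 -1.    ]
[ 0.9079  0.1676 -0.4095  1.9665  0.0774  1.0245  0.2201]
```

```bash
python3 -m inch '[[[0,0,-40],[0,0,0]],[[0,0,-45],[0,0,0]],[[10,-1,-40],[0,0,0]],[[25,-3,-30],[0,0,0]],[[34,-4,-20],[0,0,0]],[[34,-4,-10],[0,0,0]],[[34,-4,-5],[0,0,0]],[[34,-4,0],[0,0,0]],[[34,-4,0],[0,0,0]],[[34,-4,0],[0,0,0]]]'; python3 - <<'E'
from h import *
c=np.array([onz("top",p,.048) for p in [(147,234),(194,240),(185,281),(140,273)]]);print(c,c.mean(0))
plan([.456,.396,.28],-.13)
E
```

```text
time: 4.5
position: [0.4527, -0.0359, 0.2818]
tool_rot: [2.473, 1.935, 0.0]
ft_force: [1.0, 0.1, -0.2]
grip_width: 0.195
[[0.5147 0.4535 0.048 ]
 [0.4995 0.3221 0.048 ]
 [0.3879 0.3401 0.048 ]
 [0.4075 0.4649 0.048 ]] [0.4524 0.3952 0.048 ]
turn deg [ 0.0838 -0.1564 -5.9872] j7 now -0.1479250827111197
turn deg [ -0.2377  -0.1274 174.0126] j7 now -0.1479250827111197
now [ 0.4533 -0.0288  0.2821] shift mm, axes now [413.7383 -96.1169   3.1329] axes after turn [421.514  -52.4327   2.101 ] 
rows of M [ 0.2324  0.9726  0.0019  0.9726 -0.2324  0.0024  0.0028  0.0013 -1.    ]
```

```bash
python3 -m inch '[[[40,-9.5,0],[0,0,0]],[[44,-10.5,0],[0,0,0]],[[44,-10.5,0],[0,0,0]],[[44,-10.5,0],[0,0,0]],[[44,-10.5,0],[0,0,0]],[[44,-10.5,5],[0,0,0]],[[44,-10.5,10],[0,0,0]],[[44,-10.5,20],[0,0,0]],[[40,-9.5,30],[0,0,0]],[[22,-5.5,30],[0,0,-6]]]'; python3 - <<'E'
from h import *
plan([.4535,.3935,.027],-.13)
E
```

```text
time: 5.55
position: [0.4554, 0.3871, 0.1863]
tool_rot: [-2.363, -2.067, -0.003]
ft_force: [0.2, 0.3, -0.3]
grip_width: 0.196
turn deg [-0.0063 -0.1516 -0.1891] j7 now -1.1600423962339925
turn deg [ -0.238    0.0099 179.8107] j7 now -1.1600423962339925
now [0.4554 0.3871 0.1863] shift mm, axes now [  5.6532  -2.7533 159.2696] axes after turn [  6.0838  -2.7515 159.2537] 
rows of M [ 0.1329  0.9911  0.0002  0.9911 -0.1329  0.0026  0.0026 -0.0001 -1.    ]
```

```bash
python3 -m inch '[[[3,-2,15],[0,0,0]],[[0,0,20],[0,0,0]],[[0,0,20],[0,0,0]],[[0,0,20],[0,0,0]],[[0,0,10],[0,0,0]],[[0,0,5],[0,0,0]],[[0,0,0],[0,0,0]],[[0,0,0],[0,0,0]],[[0,0,0],[0,0,0]],[[0,0,0],[0,0,0]]]'; python3 - <<'E'
from h import *
cv2.imwrite("pics/p1.png",np.hstack([crop("top",130,215,115,95,3),crop("scene",160,280,115,95,3)]))
plan([.4535,.3935,.027],-.13)
E
```

```text
time: 6.55
position: [0.455, 0.3868, 0.0973]
tool_rot: [2.37, 2.062, 0.002]
ft_force: [-0.0, -0.1, -0.1]
grip_width: 0.195
turn deg [ 0.0311 -0.0173 -0.4796] j7 now -1.2246340987026834
turn deg [ -0.027   -0.0487 179.5204] j7 now -1.2246340987026834
now [0.4549 0.3867 0.097 ] shift mm, axes now [ 6.5045 -2.3189 69.9781] axes after turn [ 6.5446 -2.2264 69.9774] 
rows of M [ 0.1379  0.9904  0.0006  0.9904 -0.1379  0.0002  0.0003  0.0005 -1.    ]
```

View pics/p1.png

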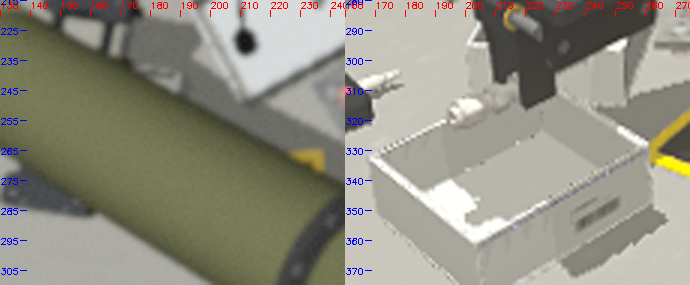

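Union is held over the card tray, its left end at (200,317), with the near wall clear. Lowering it.

```bash
python3 -m inch '[[[6.5,-2.3,0],[0,0,0]],[[0,0,10],[0,0,0]],[[0,0,15],[0,0,0]],[[0,0,15],[0,0,0]],[[0,0,12],[0,0,0]],[[0,0,8],[0,0,0]],[[0,0,5],[0,0,0]],[[0,0,3],[0,0,0]],[[0,0,2],[0,0,0]],[[0,0,0],[0,0,0]]]'
```

```text
time: 7.65
position: [0.4535, 0.3934, 0.0267]
tool_rot: [2.37, 2.062, 0.001]
ft_force: [0.4, -0.1, -0.7]
grip_width: 0.193
```

```bash
python3 -m inch '[[[0,0,0],[0,0,0]],[[0,0,0.5],[0,0,0]],[[0,0,0.5],[0,0,0]],[[0,0,0.5],[0,0,0]],[[0,0,0.5],[0,0,0]],[[0,0,0],[0,0,0]],[[0,0,0],[0,0,0]],[[0,0,0],[0,0,0]],[[0,0,0],[0,0,0]],[[0,0,0],[0,0,0]]]'
```

```text
time: 8.65
position: [0.4533, 0.3933, 0.0245]
tool_rot: [2.37, 2.063, -0.0]
ft_force: [-0.2, 0.1, -1.5]
grip_width: 0.198
```

```bash
python3 -m inch '[[[0,0,0.5],[0,0,0]],[[0,0,0.5],[0,0,0]],[[0,0,0],[0,0,0]],[[0,0,0],[0,0,0]],[[0,0,0],[0,0,0]],[[0,0,0],[0,0,0]],[[0,0,0],[0,0,0]],[[0,0,0],[0,0,0]],[[0,0,0],[0,0,0]],[[0,0,0],[0,0,0]]]' 0.5
```

```text
time: 9.65
position: [0.4533, 0.3933, 0.0235]
tool_rot: [2.37, 2.063, -0.0]
ft_force: [0.5, 0.5, -0.5]
grip_width: 0.497
```

```bash
python3 -m inch '[[[0,0,0],[0,0,0]],[[0,0,-5],[0,0,0]],[[0,0,-15],[0,0,0]],[[0,0,-30],[0,0,0]],[[0,0,-40],[0,0,0]],[[0,0,-40],[0,0,0]],[[-20,4,-40],[0,0,0]],[[-30,8,-40],[0,0,0]],[[-40,10,-30],[0,0,0]],[[-40,10,-20],[0,0,0]]]'; python3 - <<'E'
from h import *
yw=-.37; Rz=np.array([[np.cos(yw),-np.sin(yw)],[np.sin(yw),np.cos(yw)]])
c=np.array([.4225,-.2775]); print("tab model",c+Rz@[-.063,-.045])
d=Rz@[-.6,.8]; print("closing angle",np.arctan2(d[1],d[0]))
plan([.348,-.2975,.20],np.arctan2(d[1],d[0]))
print(ctrl.get_state()["joint_positions"])
cv2.imwrite("pics/p2.png",np.hstack([crop("top",130,215,115,95,3),crop("scene",160,280,115,95,3)]))
E
```

```text
time: 10.65
position: [0.4669, 0.2618, 0.2858]
tool_rot: [2.365, 2.065, 0.005]
ft_force: [1.7, -0.9, 1.1]
grip_width: 0.501
tab model [ 0.3475 -0.2967]
closing angle 1.844297435588181
turn deg [   0.214     0.1332 -113.4246] j7 now -0.8155847847060609
turn deg [ 0.1191 -0.1913 66.5752] j7 now -0.8155847847060609
now [0.4669 0.2618 0.2858] shift mm, axes now [-570.4037  -42.6214   84.8132] axes after turn [-265.552   506.4414   85.846 ] 
rows of M [ 0.1349  0.9908  0.0036  0.9909 -0.1349  0.0011  0.0016  0.0034 -1.    ]
[ 0.4646  0.1704 -1.1286  1.6385  0.1568  1.4278 -0.8156]
```

View pics/p2.png

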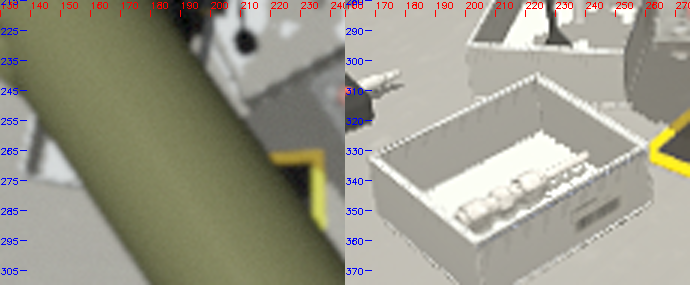

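The union lies on the floor of the card tray, from (200,353) to (235,333), and nothing else looks disturbed. Next I go back for the tab.

```bash
python3 -m inch '[[[-40,1,0],[0,0,0]],[[-45,1,0],[0,0,0]],[[-45,1,0],[0,0,0]],[[-45,1,0],[0,0,0]],[[-45,1,0],[0,0,0]],[[-45,1,0],[0,0,0]],[[-45,1,0],[0,0,0]],[[-45,1,0],[0,0,0]],[[-45,0,0],[0,0,0]],[[-40,0,0],[0,0,8]]]'; python3 - <<'E'
from h import *
plan([.348,-.2975,.16],-1.297)
E
```

```text
time: 11.75
position: [0.414, -0.1766, 0.2831]
tool_rot: [2.508, 1.889, -0.0]
ft_force: [0.4, 0.8, 0.5]
grip_width: 0.5
turn deg [ 0.0767  0.029  58.2888] j7 now 0.1404199149744891
turn deg [  -0.0338    0.0893 -121.7112] j7 now 0.1404199149744891
now [ 0.414  -0.1766  0.2831] shift mm, axes now [-134.2326  -30.143   123.2273] axes after turn [-96.176   98.5154 123.1132] 
rows of M [ 0.276   0.9611  0.0006  0.9611 -0.276  -0.0013 -0.001   0.0009 -1.    ]
```

```bash
python3 -m inch '[[[-40,-9,20],[0,0,0]],[[-40,-9,20],[0,0,0]],[[-34,-8,20],[0,0,0]],[[-20,-4,20],[0,0,8.3]],[[0,0,20],[0,0,8.3]],[[0,0,15],[0,0,8.3]],[[0,0,8],[0,0,8.3]],[[0,0,0],[0,0,8.3]],[[0,0,0],[0,0,8.3]],[[0,0,0],[0,0,8.5]]]'; python3 - <<'E'
from h import *
plan([.348,-.2975,.064],-1.297)
cv2.imwrite("pics/t1.png",np.hstack([crop("top",380,230,76,80,5),crop("scene",360,173,80,80,5)]))
print(proj("scene",[.348,-.2975,.16-.017]),proj("scene",[.348,-.2975,.073]))
E
```

```text
time: 12.75
position: [0.3495, -0.2953, 0.16]
tool_rot: [3.112, 0.425, 0.001]
ft_force: [0.3, 0.1, 0.1]
grip_width: 0.5
turn deg [ 0.0194 -0.0201 -0.1492] j7 now -0.6453854866685441
turn deg [ -0.0316  -0.0305 179.8508] j7 now -0.6453854866685441
now [ 0.3495 -0.2953  0.16  ] shift mm, axes now [-2.0333  1.7142 95.9745] axes after turn [-2.0041  1.7415 95.9747] 
rows of M [ 0.9635  0.2679  0.0004  0.2679 -0.9635 -0.0002  0.0004  0.0003 -1.    ]
[[422.328  191.9228]] [[419.8961 214.8487]]
```

View pics/t1.png

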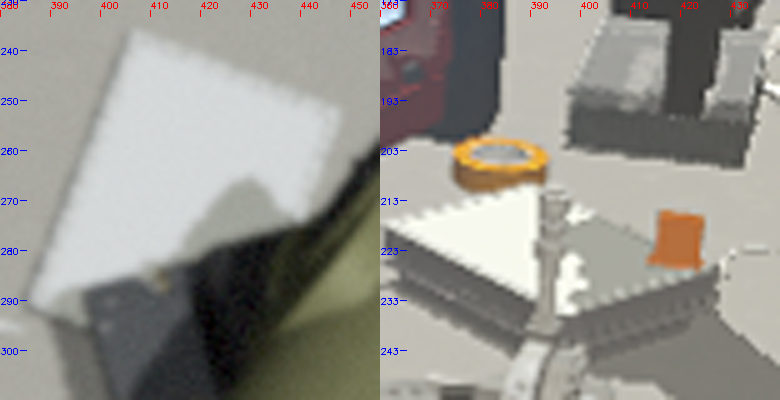

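The tab top in scene is at (419,215), which matches the projection (419.9,214.8). Descending onto it, checking force, then gripping.

```bash
python3 -m inch '[[[-2,1.7,10],[0,0,0]],[[0,0,18],[0,0,0]],[[0,0,20],[0,0,0]],[[0,0,18],[0,0,0]],[[0,0,14],[0,0,0]],[[0,0,8],[0,0,0]],[[0,0,5],[0,0,0]],[[0,0,3],[0,0,0]],[[0,0,0],[0,0,0]],[[0,0,0],[0,0,0]]]'
```

```text
time: 13.85
position: [0.3475, -0.2987, 0.064]
tool_rot: [3.111, 0.431, 0.001]
ft_force: [0.3, 0.1, -0.6]
grip_width: 0.501
```

```bash
python3 -m inch '[[[0,0,0],[0,0,0]],[[0,0,0],[0,0,0]],[[0,0,0],[0,0,0]],[[0,0,0],[0,0,0]],[[0,0,0],[0,0,0]],[[0,0,0],[0,0,0]],[[0,0,0],[0,0,0]],[[0,0,0],[0,0,0]],[[0,0,0],[0,0,0]],[[0,0,0],[0,0,0]]]' 1 12; python3 - <<'E'
from h import *
s=ctrl.get_state();print(s["position"],s["ft_force"],s["torque"],s["grip_width"]*87)
cv2.imwrite("pics/t2.png",crop("scene",350,180,100,75,8))
E
```

```text
time: 14.85
position: [0.3467, -0.2977, 0.0635]
tool_rot: [-3.111, -0.431, 0.002]
ft_force: [-2.5, 4.4, 5.1]
grip_width: 0.11
[ 0.3467 -0.2977  0.0635] [-2.4692  4.4239  5.1144] [ 0.9199  0.6364 -0.024 ] 9.598252482565163
```

View pics/t2.png

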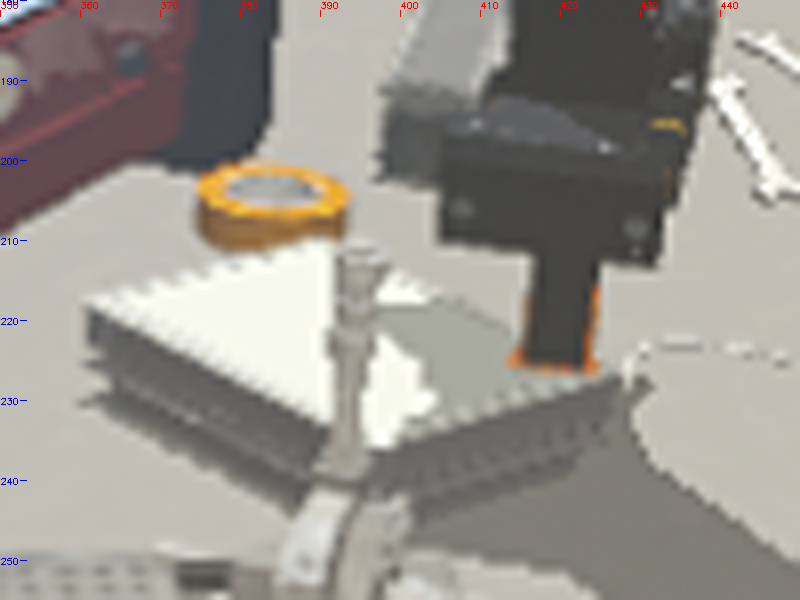

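The grip on the tab is good: 9.6 mm wide, jaws at (420,215). I firm up the grip, relieve the 5 N side force, then peel by turning about the far corner, about -1° per +0.4/-3.05 mm.

```bash
python3 -m inch '[[[0,-0.5,0],[0,0,0]],[[0,-0.3,0],[0,0,0]],[[0,0,0],[0,0,0]],[[0,0,0],[0,0,0]],[[0.1,0,-0.75],[0,-0.25,0]],[[0.2,0,-1.5],[0,-0.5,0]],[[0.2,0,-1.5],[0,-0.5,0]],[[0.2,0,-1.5],[0,-0.5,0]],[[0.2,0,-1.5],[0,-0.5,0]],[[0,0,0],[0,0,0]]]' 1 55; python3 - <<'E'
from h import *
s=ctrl.get_state();print(s["position"],s["ft_force"],s["torque"],s["grip_width"]*87)
E
```

```text
time: 15.9
position: [0.3478, -0.2973, 0.0703]
tool_rot: [3.106, 0.431, -0.062]
ft_force: [-1.1, 0.1, -3.1]
grip_width: 0.111
[ 0.3478 -0.2973  0.0703] [-1.0724  0.0609 -3.0534] [ 0.2303  0.3313 -0.0357] 9.69332317595489
```

```bash
python3 -m inch '[[[0.3,0,-2.4],[0,-0.8,0]],[[0.3,0,-2.4],[0,-0.8,0]],[[0.3,0,-2.4],[0,-0.8,0]],[[0.3,0,-2.4],[0,-0.8,0]],[[0.3,0,-2.4],[0,-0.8,0]],[[0.3,0,-2.4],[0,-0.8,0]],[[0.3,0,-2.4],[0,-0.8,0]],[[0.3,0,-2.4],[0,-0.8,0]],[[0.3,0,-2.4],[0,-0.8,0]],[[0,0,0],[0,0,0]]]'; python3 - <<'E'
from h import *
s=ctrl.get_state();print(s["position"],s["ft_force"],s["torque"],s["grip_width"]*87)
cv2.imwrite("pics/t3.png",crop("scene",350,180,100,75,8))
E
```

```text
time: 16.9
position: [0.353, -0.2961, 0.0918]
tool_rot: [3.078, 0.428, -0.255]
ft_force: [0.0, -1.6, 0.4]
grip_width: 0.11
[ 0.353  -0.2961  0.0918] [ 0.0384 -1.624   0.4052] [-0.4595 -0.0709 -0.1546] 9.603249735404313
```

View pics/t3.png

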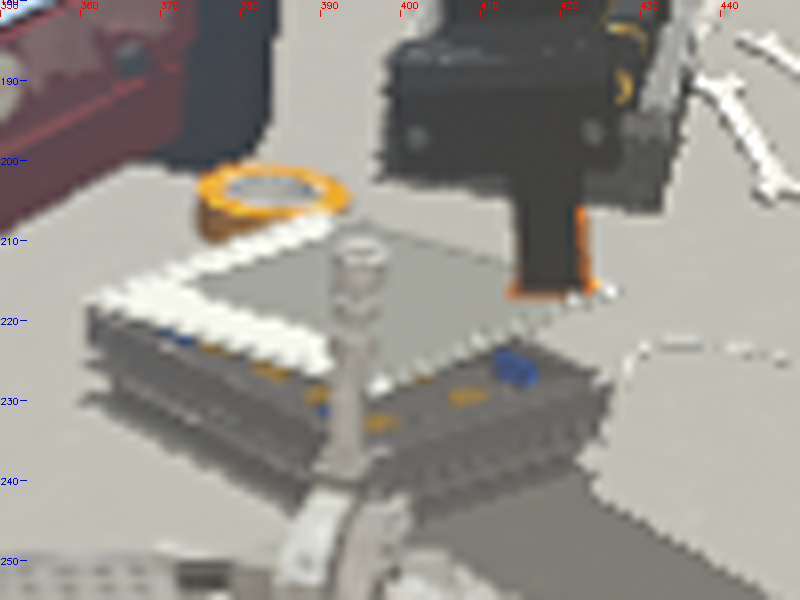

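The tray is tilted about 9.5°. Its far corner still rests at (361,218), and the grey stack is exposed and unmoved. Lifting straight up with the tilt held.

```bash
python3 -m inch '[[[-0.3,0,-2],[0,0,0]],[[-0.5,0,-3],[0,0,0]],[[-0.7,0,-4],[0,0,0]],[[-1,0,-6],[0,0,0]],[[-1.5,0,-9],[0,0,0]],[[-2,0,-12],[0,0,0]],[[-3.3,0,-20],[0,0,0]],[[-5,0,-30],[0,0,0]],[[-6,0,-36],[0,0,0]],[[-5,0,-30],[0,0,0]]]'; python3 - <<'E'
from h import *
s=ctrl.get_state();print(s["position"],s["ft_force"],s["torque"],s["grip_width"]*87)
cv2.imwrite("pics/t4.png",crop("scene",340,140,110,110,5))
E
```

```text
time: 17.95
position: [0.3528, -0.296, 0.2485]
tool_rot: [3.078, 0.427, -0.252]
ft_force: [0.4, -0.9, -1.4]
grip_width: 0.109
[ 0.3528 -0.296   0.2485] [ 0.4415 -0.9017 -1.4174] [ 0.0062 -0.1754  0.0213] 9.495428628793979
```

View pics/t4.png

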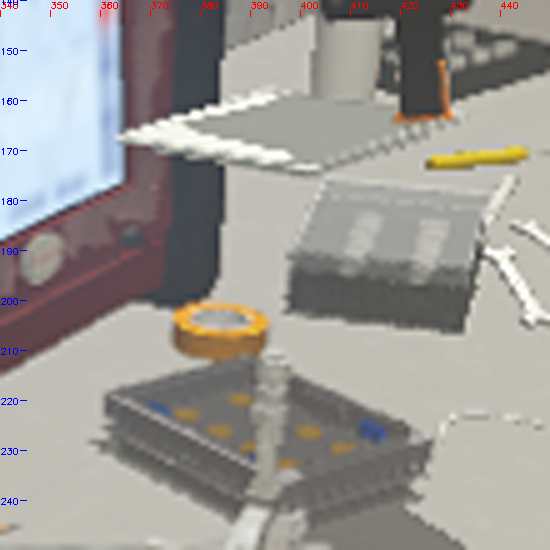

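The tray hangs free at (365,167)–(425,163), and the stack stands unmoved below. Levelling, then turning about the tool axis with the arm drawn in.

```bash
python3 -m inch '[[[-0.5,0,-6],[0,0.94,0]],[[-0.5,0,-6],[0,0.94,0]],[[-0.5,0,-6],[0,0.94,0]],[[-0.5,0,-6],[0,0.94,0]],[[-0.5,0,-6],[0,0.94,0]],[[0,0,-6],[0,0.94,0]],[[0,0,-6],[0,0.94,0]],[[0,0,-6],[0,0.94,0]],[[0,0,-6],[0,0.94,0]],[[0,0,-6],[0,0.94,0]]]'
```

```text
time: 19.0
position: [0.3553, -0.2952, 0.3061]
tool_rot: [3.112, 0.431, 0.001]
ft_force: [0.2, -0.2, -1.2]
grip_width: 0.109
```

```bash
python3 -m inch '[[[0,0,0],[0,0,-3]],[[0,0,0],[0,0,-6]],[[0,0,0],[0,0,-7]],[[0,0,0],[0,0,-7]],[[0,0,0],[0,0,-7]],[[0,0,0],[0,0,-7]],[[0,0,0],[0,0,-7]],[[0,0,0],[0,0,-7]],[[0,0,0],[0,0,-7]],[[0,0,0],[0,0,-7]]]'
```

```text
time: 20.0
position: [0.3553, -0.2953, 0.3058]
tool_rot: [2.388, 2.042, -0.0]
ft_force: [0.1, 0.8, -1.2]
grip_width: 0.112
```

```bash
python3 -m inch '[[[0,0,0],[0,0,-7]],[[0,0,0],[0,0,-7]],[[0,0,0],[0,0,-7]],[[0,0,0],[0,0,-7]],[[0,0,0],[0,0,-7]],[[0,0,0],[0,0,-7]],[[0,0,0],[0,0,-7]],[[0,0,0],[0,0,-5]],[[0,0,0],[0,0,-2]],[[0,0,0],[0,0,0]]]'; python3 - <<'E'
from h import *
yaw=.81
plan([.44,-.03,.31],yaw); plan([.437,.203,.31],yaw)
s=ctrl.get_state();print(s["ft_force"],s["torque"],s["grip_width"]*87,s["joint_positions"])
E
```

```text
time: 21.0
position: [0.3554, -0.2953, 0.3058]
tool_rot: [1.157, 2.921, -0.0]
ft_force: [-0.5, 0.3, 0.1]
grip_width: 0.114
turn deg [-0.0155  0.0081  0.3656] j7 now 1.484906883623693
turn deg [  -0.0127   -0.0244 -179.6344] j7 now 1.484906883623693
now [ 0.3554 -0.2953  0.3058] shift mm, axes now [120.0146 251.2692  -4.2477] axes after turn [121.6159 250.4995  -4.1625] 
rows of M [-0.7287  0.6849 -0.0001  0.6849  0.7287 -0.0003 -0.0001 -0.0003 -1.    ]
turn deg [-0.0155  0.0081  0.3656] j7 now 1.484906883623693
turn deg [  -0.0127   -0.0244 -179.6344] j7 now 1.484906883623693
now [ 0.3554 -0.2953  0.3058] shift mm, axes now [281.7738 418.9951  -4.3161] axes after turn [284.4419 417.1899  -4.1625] 
rows of M [-0.7287  0.6849 -0.0001  0.6849  0.7287 -0.0003 -0.0001 -0.0003 -1.    ]
[-0.4619  0.3021  0.099 ] [-0.0003 -0.1656 -0.0041] 9.915182046131562 [ 0.9913 -0.0972 -0.3277  1.776  -0.0312  1.4576  1.4849]
```

```bash
python3 -m inch '[[[4,15,0],[0,0,0]],[[9,28,0],[0,0,0]],[[10,30,0],[0,0,0]],[[12,30,0],[0,0,0]],[[14,30,0],[0,0,0]],[[15,30,0],[0,0,0]],[[18,30,0],[0,0,0]],[[20,28,0],[0,0,0]],[[20,26,0],[0,0,0]],[[22,24,0],[0,0,0]]]'; python3 - <<'E'
from h import *
plan([.437,.203,.28],.81)
s=ctrl.get_state();print(s["ft_force"],s["grip_width"]*87,s["joint_positions"])
E
```

```text
time: 22.0
position: [0.436, 0.0038, 0.3055]
tool_rot: [-1.156, -2.921, 0.0]
ft_force: [0.4, -0.4, -0.7]
grip_width: 0.108
turn deg [-0.0208 -0.0181  0.4083] j7 now 0.8774109546805917
turn deg [   0.0284   -0.0326 -179.5917] j7 now 0.8774109546805917
now [0.436  0.0038 0.3055] shift mm, axes now [135.5429 145.9748  25.4574] axes after turn [136.5876 144.9961  25.4671] 
rows of M [-0.7292  0.6843 -0.0005  0.6843  0.7292 -0.      0.0003 -0.0004 -1.    ]
[ 0.4011 -0.3754 -0.694 ] 9.43883140132094 [ 0.7415 -0.1812 -0.7017  1.8154 -0.1172  1.4664  0.8774]
```

```bash
python3 -m inch '[[[20,21,0],[0,0,0]],[[20,21,0],[0,0,0]],[[20,21,0],[0,0,0]],[[20,21,2],[0,0,0]],[[18,21,4],[0,0,0]],[[16,18,5],[0,0,0]],[[12,12,5],[0,0,0]],[[4,5,4],[0,0,0]],[[0,0,0],[0,0,0]],[[0,0,0],[0,0,0]]]'; python3 - <<'E'
from h import *
plan([.437,.203,.28],.81)
s=ctrl.get_state();print(s["joint_positions"],s["ft_force"])
cv2.imwrite("pics/f1.png",np.hstack([crop("top",130,190,150,130,3),crop("scene",200,220,115,130,3)]))
E
```

```text
time: 23.0
position: [0.4371, 0.1912, 0.2853]
tool_rot: [-1.158, -2.92, 0.002]
ft_force: [0.4, -0.1, -0.9]
grip_width: 0.107
turn deg [-0.0787 -0.0128  0.3128] j7 now 0.4155024001936202
turn deg [   0.0201   -0.1235 -179.6872] j7 now 0.4155024001936202
now [0.4371 0.1912 0.2853] shift mm, axes now [8.1641 8.5055 5.3004] axes after turn [8.2116 8.4535 5.3103] 
rows of M [-0.728   0.6855 -0.0011  0.6855  0.728  -0.0008  0.0002 -0.0014 -1.    ]
[ 0.6022 -0.0645 -1.0117  1.7616 -0.055   1.4158  0.4155] [ 0.4087 -0.1214 -0.9386]
```

View pics/f1.png

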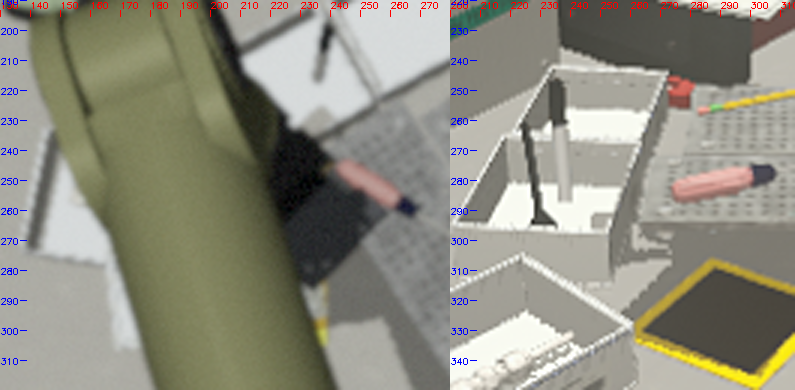

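```bash
python3 -m inch '[[[1,1,2],[0,0,0]],[[2,2,4],[0,0,0]],[[2,3,5],[0,0,0]],[[2,3,5],[0,0,0]],[[1,1,5],[0,0,0]],[[0.5,1,4],[0,0,0]],[[0,0,3],[0,0,0]],[[0,0,1],[0,0,0]],[[0,0,0],[0,0,0]],[[0,0,0],[0,0,0]]]'; python3 - <<'E'
from h import *
s=ctrl.get_state();M=Ro.from_rotvec(s["tool_rot"]).as_matrix();print(s["position"],s["ft_force"],s["torque"],s["qd"].round(3))
# tray axes in tool frame: tool x=(.8,.6), tool y=(.6,-.8) of tray, tool z=-z
B=np.array([[.8,.6,0],[.6,-.8,0],[0,0,-1]])  # tray vec -> tool comps
tcp0=np.array([-.063,-.045,.0237])
f=lambda p:s["position"]+M@B@(np.array(p)-tcp0)
print("centre",f([0,0,0]))
C=np.array([f([a,b,.0025]) for a,b in[(.08,.06),(.08,-.06),(-.08,-.06),(-.08,.06)]])
im=cam("scene")["image"][:,:,::-1].copy(); P=proj("scene",C);print(P)
cv2.polylines(im,[np.round(P*16).astype(np.int32)],True,(0,0,255),1,shift=4)
mc=proj("scene",[[.382,.258,.003]])[0]; cv2.circle(im,tuple(int(v) for v in mc),2,(255,0,255),-1)
cv2.imwrite("pics/f2.png",cv2.resize(im[130:370,170:420],None,fx=2.5,fy=2.5,interpolation=cv2.INTER_CUBIC))
E
```

```text
time: 24.1
position: [0.4385, 0.2057, 0.2565]
tool_rot: [-1.157, -2.92, 0.001]
ft_force: [-0.4, -0.4, -1.0]
grip_width: 0.106
[0.4385 0.2057 0.2565] [-0.4039 -0.356  -0.9717] [-0.0295 -0.2111  0.0138] [-0.    -0.002 -0.    -0.002 -0.001  0.001 -0.001]
centre [0.3834 0.26   0.2328]
[[299.866  243.265 ]
 [238.8367 230.46  ]
 [283.1071 201.9284]
 [337.2951 211.2509]]
```

View pics/f2.png

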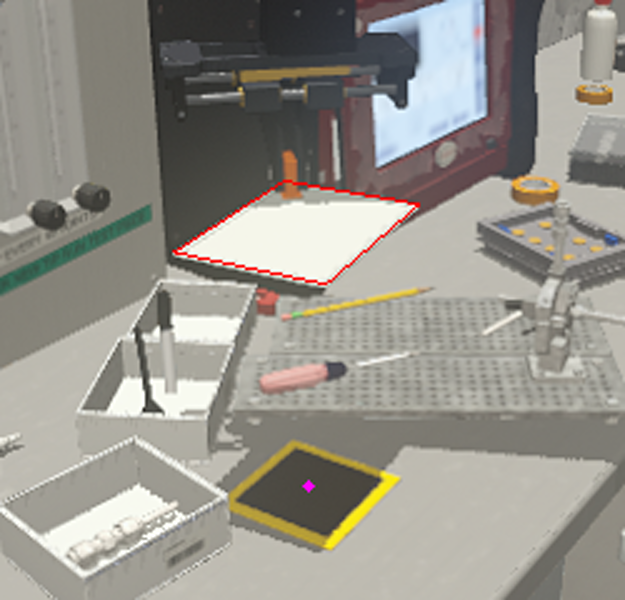

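The predicted outline fits the tray within a pixel, so it is level. The union sits in the card tray. The mat's centre in scene looks about 2 px off my estimate, so I'll check that.

```bash
python3 - <<'E'
from h import *
p=[(170+u/2.5,130+v/2.5) for u,v in[(293,441),(400,480),(328,549),(230,497)]]
c=np.array([onz("scene",q,.003) for q in p]);print(c,c.mean(0))
M=Ro.from_rotvec(ctrl.get_state()["tool_rot"]).as_matrix()
t=(c.mean(0)[:2]+[.3822,.2579])/2;print(t,"shift mm",1e3*M.T@np.r_[t-[.3834,.26],0])
E
```

```text
[[0.4337 0.2145 0.003 ]
 [0.3251 0.2085 0.003 ]
 [0.3206 0.3148 0.003 ]
 [0.4247 0.3085 0.003 ]] [0.376  0.2616 0.003 ]
[0.3791 0.2597] shift mm [ 2.9475 -3.133   0.0018]
```

```bash
python3 -m inch '[[[1,-1,0],[0,0,0]],[[1,-1,0],[0,0,0]],[[1,-1,0],[0,0,0]],[[0,0,0],[0,0,0]],[[0,0,0],[0,0,0]],[[0,0,0],[0,0,0]],[[0,0,0],[0,0,0]],[[0,0,0],[0,0,0]],[[0,0,0],[0,0,0]],[[0,0,0],[0,0,0]]]' && python3 -c "
from bench import ctrl,close_job
s=ctrl.get_state();print(s['position'],s['grip_width'],abs(s['qd']).max());print(close_job())"
```

```text
time: 25.2
position: [0.4342, 0.2056, 0.2563]
tool_rot: [-1.157, -2.92, 0.001]
ft_force: [-0.1, 0.2, -1.0]
grip_width: 0.111
[0.43418364 0.20559317 0.2563169 ] 0.11068529068271095 0.0020451572281010594
the job is handed in; nothing more can be done
None
```

The job is done and handed in at 25 s of the 61 s allowed; no verdict was reported.

- **Union:** I gripped it by its nut and set it down in the empty card tray. The last pictures show it lying on that tray's floor.
- **Peel:** I gripped the orange tab and turned the top tray about its far corner to about 9.5°. The far corner was still resting on the stack at that point. I then lifted it clear, levelled it and carried it to the mat. The grey stack and the tape roll looked unmoved. I never checked the gas tester up close, but nothing passed near it.
- **Final state:** The tray is still gripped with 55 N and is level, matching its predicted outline within about a pixel. Joint speeds were near zero. From the arm's pose, the sheet is about 23 cm above the bench.
- **Disagreement:** The two cameras put the mat's centre about 7 mm apart, so I used the midpoint. I expect the tray's middle to be within about 5 mm of the true centre.
- **Pictures:** I viewed 13, three past the budget of 10.

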